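# Gauge a square candle in the bench caliper

### The arm

A 6-joint arm with a two-finger parallel gripper is mounted at the origin on a cart in front of the work surface, level with it; the furniture and walls round the work are solid. World frame = base frame: x ahead of the robot, y to its left, z up, the work surface at z = 0. Lengths are in m, angles in degrees, forces in N, time in s.
With the tool pointing down it reaches from about 0.35 to 0.875 m from the base axis. Payload 4.2 kg.
Tool frame: the origin (TCP) lies on the centre line of the jaws, within the pads' length; the fingertips stand 25 mm ahead of it and the grasp point (between the pads) lies 6 mm ahead of it; z points along the fingers, y is the line along which they close (so a half turn about z gives the same grasp; the last joint's range is limited). The gripper opens to 87 mm and grips with 3 to 60 N. Pads are 19 mm wide; open, the fingers measure 117 mm over their backs; the gripper's body (75 mm by 190 mm) begins 51 mm behind the grasp point.
Start: joints at [91.937, 22.042, 0.453, 0, -68.411, -14.817], TCP at [0.139, 0.609, 0.248] pointing down, gripper open.
Joint ranges: [-179.83, 179.83], [-69.29, 118.12], [-61.27, 80.66], [-181.25, 117.63], [-171.15, -9.14], [-177.46, 177.46]. Speed limits (degrees/s): [159.86, 159.86, 180, 180, 180, 180].

### API

Orientations are given as a 3x3 rotation matrix whose columns are the frame's x, y, z axes.
In Python, from station import r gives the robot as it stands.
- The arm moves only by the tool move_arm, never from a script. Its argument "series" is a list of rows, each an object with "grip": the opening, from 0 (shut) to 1 (fully open); "xyz": the shift along the tool's x, y, z in mm, a list of three; "angular": the turn, a rotation vector about the tool's x, y, z in rad, a list of three. A call has 1 to 10 rows; each row is the pose to reach, as a shift and turn from the pose commanded when the call began, along the tool's axes at that moment; what a row does not reach only later rows make up. A row lasts 1/10 s, in which the tool goes at most 50 mm and 8.59 degrees, less where a joint would pass 70% of its speed; a pose out of reach is approached as far as the arm can. A call with a gripper value outside its range is refused whole. The fingers move at their own pace and stop on an object; the grip force is fixed at half the most. Time passes only in rows, so rows that repeat a pose let the fingers close. It gives the time, the measured TCP pose, the force, the opening and the grip force at its end, in the units of the state.
- r.sense(): the state, without advancing time (a new reading comes with each control period).
- r.capture(name): name is "side" or "top" or "wrist"; returns a dict with "img" (480x640x3 uint8, red, green, blue), "camera_matrix" (3x3 intrinsics, pixels), "k1" (the pictures are not rectified: a ray, as slopes to the right and down, at radius r is drawn at 1 + k1 r^2 times it, then the intrinsics apply), "rvec" (rotation vector, rad) and "tvec" (3), from world to camera coordinates, as OpenCV has them; the wrist camera has in their place "hand_eye" (4x4, takes a point from camera to tool coordinates, whose origin is the TCP and whose axes are the flange's). Camera axes: x right, y down, z forward; pixel columns grow to the right and rows downward; lengths in m; the calibration is good to about 2 mm. A picture is of the moment at which its call begins: read the wrist's pose just before it. There is no depth.
- r.finish_job(): hands the job in; it is judged then, once.
The state is a dict: "time_s": time; "joints": joint angles; "joint_velocities": joint speeds; "effort": joint torques, N m; "tcp_pos": TCP position; "ee_rot": TCP orientation; "wrist_force": force on the tool from outside, world axes, zero at the start; "moment": the same for the moment, N m; "gripper_width": opening from 0.0 (shut) to 1.0 (fully open); "gripper_force": force on a finger pad.
Only numpy, scipy, OpenCV 4.12 (cv2) and the standard library are available. Lean on these libraries where they do the work, as an engineer would, in place of code of your own. Each camera call takes 0.05 s, during which the arm holds its last target. There are 200 camera calls.

### The job

Lay the tall square candle flat on the table between the bench caliper's open jaws, along them and overlapping most of their depth, then slide the carriage gently until both jaws bear snugly on the candle. The wax dents and the movable jaw must stay square: do not force it or push it askew. Leave the jaws closed on the candle and let go of everything; leave the other things on the table as they are.

Things in the scene. Friction and masses are not known exactly. Their poses are not given: they have to be found in the camera images.
- candle: Tall square hand-dipped candle, the only one lying down: about 42 to 44 mm square (exact thickness unknown) and 187 mm long plus a 10 mm wick stub, 0.2 to 0.4 kg. Origin at the centre of its base end, z axis along its length towards the wick end
- candle_mid (a point): Centre of the candle, half way along its length (21 mm above the table when it lies flat)
- caliper: Steel bench caliper fixed to the table. Origin on the table under the beam's middle line; y along the beam; the jaws point along -x. Beam: x -12 to 12, y -134 to 102, z 27 to 41 mm; end blocks 46 mm high. Between the jaws is bare table: the candle lies there along the caliper's x, one end (either) next to the beam, the other sticking out past the jaw tips, where there is room for fingers
- fixed_jaw: The fixed jaw, part of the caliper. Origin: centre of its measuring face, at y = +60 mm in the caliper's frame, looking to -y. Both jaws are plates 14 mm thick, 6 to 44 mm above the table, from x = -17 to -87 mm in the caliper's frame. If the candle does not lie flat against this face before the jaws are closed, the movable jaw drags it askew
- carriage (a joint): Opening between the two jaw faces in m: 0 shut, 0.10 fully open. The carriage slides along the beam with a dry drag of about 4 N and stays where it is left. The movable jaw's face is at y = +60 mm minus this opening, in the caliper's frame
- thumb_grip (a point): Point in the black ribbed fin on top of the carriage, over the beam, 73 mm above the table: hold it here. The fin is 16 mm thick along the caliper's y, 34 mm along its x, and stands from the carriage's top (50 mm above the table) to 82 mm, 30 mm to the -y side of the movable jaw's face. Moving it to the caliper's +y closes the jaws
- jaw (a joint): Tilt of the movable jaw about the vertical, rad, 0 when square to the beam. It has sprung play on the carriage, 6 N m per rad about the beam's middle line: pushing near its tip, or squeezing the candle with much over 10 N, tilts it 3 degrees or more, which is too much; under 2 degrees is good at the end
- jaw_tip (a point): Tip of the movable jaw, on its measuring face, 87 mm from the beam's middle line, 25 mm above the table
- pillar: Bystander: round russet pillar candle, 68 mm across, 97 mm high, standing; origin under its centre. Leave it
- filled_glass: Bystander: glass with wax chips, 58 mm across, 72 mm high, standing; origin under its centre. Leave it

How it is judged:
By the outcome, as a careful person would: the job done as asked, in the order asked, and still so for the second after the job is handed in, with the robot touching nothing.
It also fails if it takes over 64 s, if anything falls off the work surface, if the arm or the gripper's body presses on something with over 40 N, if the wrist force passes 120 N, or if a joint passes its speed limit or range.

## Working session

There is one attempt and no reset: what is moved stays moved. The work goes in short steps, Python scripts to look and compute and a tool call to move; the robot and the scene stay as the last step left them, time stands still between calls to the robot, and variables do not carry over. Pictures are saved under pics/ and viewed, at most 10 in all, crops included, and the job is handed in when it is done.

Besides the shell and the picture viewer there is one more tool, called by a JSON object that holds its "api" and its "payload". move_arm: Moves the arm, as the interface text tells. Its arguments: {"type":"object","properties":{"series":{"type":"array"}},"required":["series"]}

```bash
mkdir -p pics; ls; cat > h.py <<'E'
import numpy as np, cv2
from station import r
def cap(n,f=None):
    s=r.sense(); c=r.capture(n)
    if f: cv2.imwrite('pics/'+f,cv2.cvtColor(c['img'],cv2.COLOR_RGB2BGR))
    K=np.array(c['camera_matrix'],float)
    if 'hand_eye' in c:
        T=np.eye(4);T[:3,:3]=s['ee_rot'];T[:3,3]=s['tcp_pos'];M=T@np.array(c['hand_eye'])
        R,o=M[:3,:3],M[:3,3]
    else:
        Rc=cv2.Rodrigues(np.array(c['rvec'],float))[0];R=Rc.T;o=-R@np.array(c['tvec'],float).ravel()
    return dict(img=c['img'],K=K,k1=c['k1'],R=R,o=o)
def pt(c,uv,z):
    uv=np.array(uv,float).reshape(-1,1,2)
    D=np.array([c['k1'],0,0,0.])
    n=cv2.undistortPoints(uv,c['K'],D).reshape(-1,2)
    d=np.c_[n,np.ones(len(n))]@c['R'].T
    return c['o']+d*((z-c['o'][2])/d[:,2])[:,None]
def proj(c,P):
    rv=cv2.Rodrigues(c['R'].T)[0]
    return cv2.projectPoints(np.array(P,float).reshape(-1,3),rv,-c['R'].T@c['o'],c['K'],np.array([c['k1'],0,0,0.]))[0].reshape(-1,2)
E
python3 - <<'E'
from h import *
np.set_printoptions(precision=4,suppress=True)
s=r.sense();print(s['time_s'],s['tcp_pos'],s['ee_rot'],s['wrist_force'],s['gripper_width'])
for n in('top','side','wrist'):
    c=cap(n,n+'1.png');print(n,c['o'],c['R'][:,2],c['K'][0,0],c['k1'])
E
```

```text
pics
0.0 [0.1392 0.6087 0.2465] [[ 0.9748 -0.2231 -0.0004]
 [-0.2231 -0.9748 -0.0021]
 [ 0.0001  0.0022 -1.    ]] [ 0.0611  0.9545 -0.4544] 1.0020018226153784
top [ 0.4304 -0.066   1.3247] [ 0.0917  0.0156 -0.9957] 550.6910835070281 -0.04168044738521909
side [0.4133 0.6942 0.5825] [ 0.1461 -0.8137 -0.5627] 463.5510861199329 -0.03553655551091638
wrist [0.2167 0.5919 0.3835] [-0.2823  0.0612 -0.9574] 387.12845552105534 -0.07075381976199523
```

View pics/top1.png

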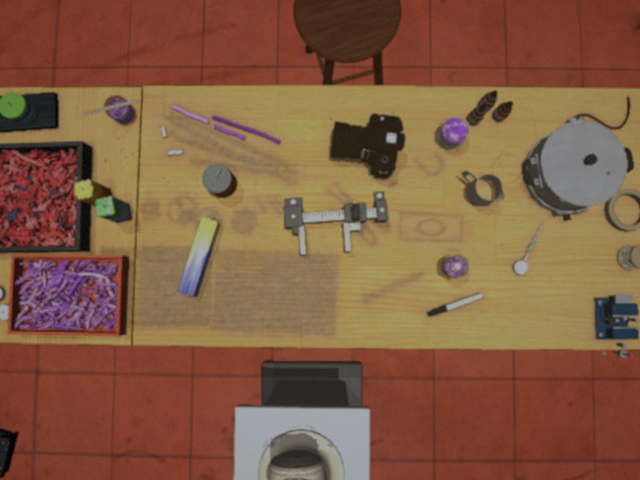

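View pics/side1.png

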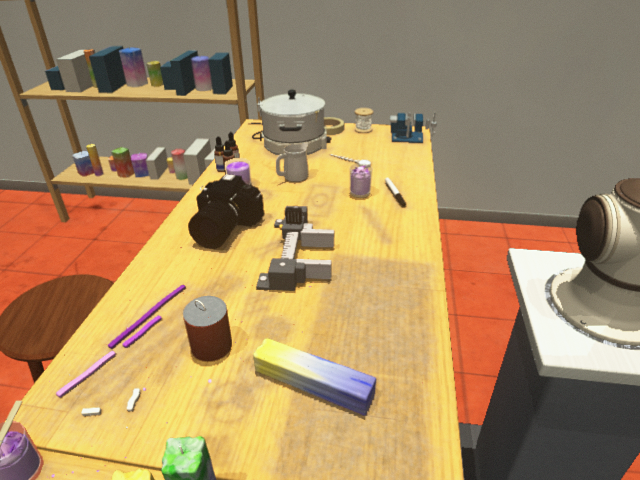

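The top view shows the candle lying with its yellow end at about (210,222) and its blue end at (187,293). The caliper's fixed jaw is at (302,240), and the movable jaw with the fin is at (350,235). The side view shows the russet pillar at (207,328) and the candle at (315,377).

```bash
python3 - <<'E'
from h import *
np.set_printoptions(precision=4,suppress=True)
c=cap('top')
print('candle top ends',pt(c,[(210,220),(187,294)],.043)[:,:2])
print('jaw tips',pt(c,[(303,254),(348,251)],.044)[:,:2])
print('blocks',pt(c,[(293,213),(380,206)],.046)[:,:2])
print('pillar',pt(c,[(218,180)],.097)[:,:2])
print('fin?',pt(c,[(353,212)],.082)[:,:2])
E
```

```text
candle top ends [[0.5879 0.2191]
 [0.4138 0.2683]]
jaw tips [[ 0.5096 -0.0013]
 [ 0.5175 -0.1061]]
blocks [[ 0.6055  0.0233]
 [ 0.6236 -0.1804]]
pillar [[0.6729 0.1915]]
fin? [[ 0.6039 -0.1158]]
```

View pics/wrist1.png

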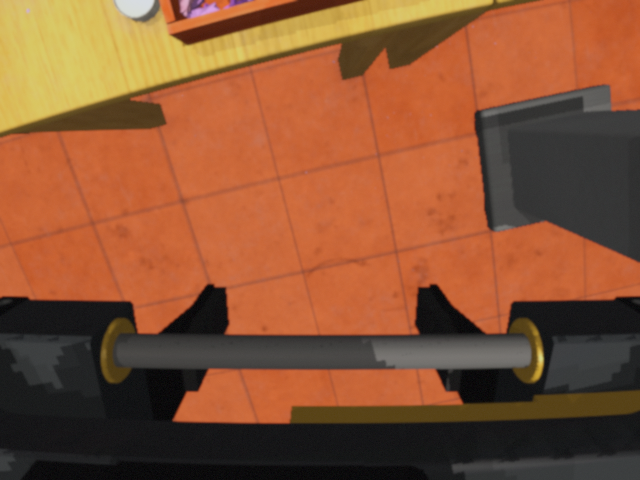

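The wrist view shows only floor and the table edge, because the arm is off to the left. I'm moving to a viewpoint between the candle and the caliper.

{"api": "move_arm", "payload": {"series": [{"grip":1,"xyz":[43,39,-5],"angular":[0,0,0]},{"grip":1,"xyz":[86,79,-10],"angular":[0,0,0]},{"grip":1,"xyz":[129,118,-20],"angular":[0,0,0]},{"grip":1,"xyz":[172,158,-20],"angular":[0,0,0]},{"grip":1,"xyz":[215,197,-20],"angular":[0,0,0]},{"grip":1,"xyz":[258,237,-20],"angular":[0,0,0]},{"grip":1,"xyz":[301,276,-20],"angular":[0,0,0]},{"grip":1,"xyz":[344,316,-20],"angular":[0,0,0]},{"grip":1,"xyz":[387,355,-20],"angular":[0,0,0]},{"grip":1,"xyz":[429,394,-20],"angular":[0,0,0]}]}}

```text
time_s: 1.2
tcp_pos: [0.423, 0.1965, 0.2678]
ee_rot: [[0.975, -0.222, 0.001], [-0.222, -0.975, 0.001], [0.0, -0.001, -1.0]]
wrist_force: [0.7, 0.6, 0.5]
gripper_width: 1.0
gripper_force: 0.0
```

{"api": "move_arm", "payload": {"series": [{"grip":1,"xyz":[0,0,0],"angular":[0,0,0]},{"grip":1,"xyz":[0,0,0],"angular":[0,0,0]},{"grip":1,"xyz":[0,0,0],"angular":[0,0,0]}]}}

```text
time_s: 1.5
tcp_pos: [0.4221, 0.1988, 0.2674]
ee_rot: [[0.975, -0.222, -0.0], [-0.222, -0.975, 0.0], [-0.0, -0.0, -1.0]]
wrist_force: [-0.0, 0.7, 1.0]
gripper_width: 1.001
gripper_force: 0.0
```

```bash
python3 - <<'E'
from h import *
np.set_printoptions(precision=4,suppress=True)
s=r.sense();print(s['time_s'],s['tcp_pos'],s['ee_rot'],s['joints'])
c=cap('wrist','w2.png')
E
```

```text
1.5 [0.4221 0.1988 0.2674] [[ 0.975  -0.2223 -0.0002]
 [-0.2223 -0.975   0.0001]
 [-0.0002 -0.0001 -1.    ]] [ 45.2437   5.5021 -18.8569  -0.0135 -65.6421  31.9192]
```

View pics/w2.png

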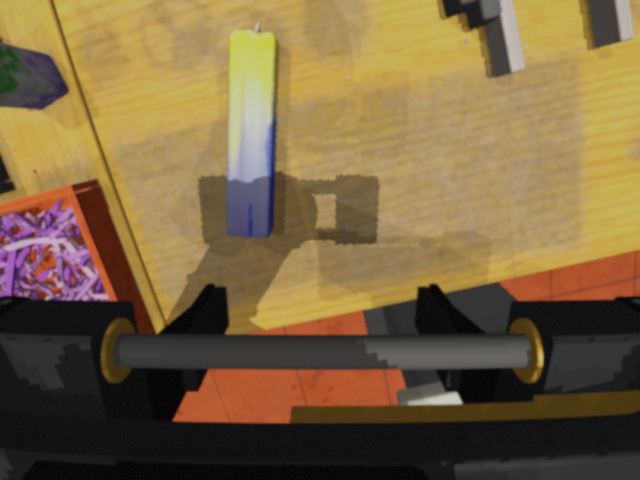

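The candle is upright in the wrist view. Its wick stub is at (257,25), its yellow end spans (230..274,35), and its blue end spans (227..270,237). The jaw tips are at (505,70) and (610,40).

```bash
python3 - <<'E'
from h import *
np.set_printoptions(precision=4,suppress=True)
c=cap('wrist')
L=pt(c,[(230,37),(227,236)],.043);Rr=pt(c,[(274,33),(270,237)],.043)
print(L[:,:2],Rr[:,:2]);a=(L+Rr)/2
print('mid',a,'widths',np.linalg.norm(L-Rr,axis=1),'len',np.linalg.norm(a[0]-a[1]),'centre',a.mean(0),'yaw',np.degrees(np.arctan2(*(a[0]-a[1])[[1,0]])))
s=r.sense();m=a.mean(0);ax=(a[0]-a[1])/np.linalg.norm(a[0]-a[1])
g=m-ax*.025;print('grasp',g)
t=np.r_[g[:2],0.13]-s['tcp_pos'];print('tool shift mm',np.array(s['ee_rot']).T@t*1e3)
print('jaw tips',pt(c,[(490,77),(523,71),(600,47),(632,40)],.044)[:,:2])
E
```

```text
[[0.59   0.2418]
 [0.4196 0.2942]] [[0.5843 0.2042]
 [0.4093 0.2535]]
mid [[0.5871 0.223  0.043 ]
 [0.4145 0.2738 0.043 ]] widths [0.0381 0.042 ] len 0.17999502972251755 centre [0.5008 0.2484 0.043 ] yaw -16.408448450974202
grasp [0.4768 0.2555 0.043 ]
tool shift mm [ 41.2708 -66.7603 137.4835]
jaw tips [[ 0.5092  0.0269]
 [ 0.5085 -0.0034]
 [ 0.5159 -0.0769]
 [ 0.517  -0.1086]]
```

{"api": "move_arm", "payload": {"series": [{"grip":1,"xyz":[14,-23,30],"angular":[0,0,0.02]},{"grip":1,"xyz":[28,-45,60],"angular":[0,0,0.04]},{"grip":1,"xyz":[41,-67,90],"angular":[0,0,0.06]},{"grip":1,"xyz":[41,-67,120],"angular":[0,0,0.06]},{"grip":1,"xyz":[41,-67,150],"angular":[0,0,0.06]},{"grip":1,"xyz":[41,-67,160],"angular":[0,0,0.06]},{"grip":1,"xyz":[41,-67,160],"angular":[0,0,0.06]},{"grip":1,"xyz":[41,-67,160],"angular":[0,0,0.06]}]}}

```text
time_s: 2.4
tcp_pos: [0.4778, 0.2557, 0.1088]
ee_rot: [[0.96, -0.279, 0.002], [-0.279, -0.96, 0.001], [0.002, -0.002, -1.0]]
wrist_force: [0.5, -0.2, 0.7]
gripper_width: 0.997
gripper_force: 0.0
```

```bash
python3 - <<'E'
from h import *
np.set_printoptions(precision=4,suppress=True)
s=r.sense();print(s['time_s'],s['tcp_pos'],s['ee_rot'],s['joints'])
c=cap('wrist','w3.png')
E
```

```text
2.4 [0.4778 0.2557 0.1088] [[ 0.9602 -0.2793  0.002 ]
 [-0.2793 -0.9602  0.0012]
 [ 0.0016 -0.0017 -1.    ]] [ 45.3226  22.2487 -21.7999   0.0466 -45.8226  28.4268]
```

View pics/w3.png

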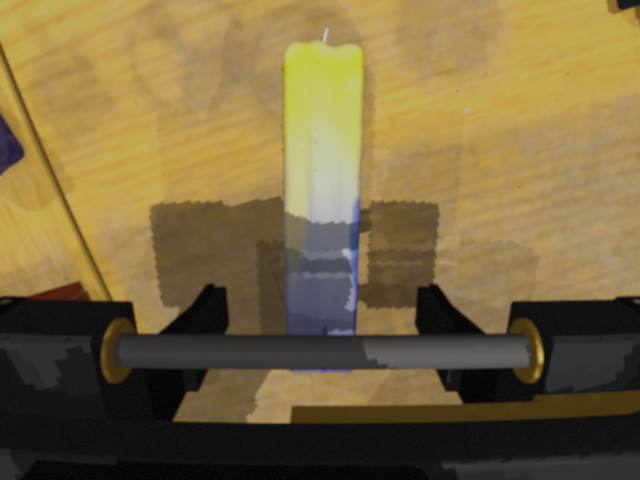

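The candle runs straight down the image at columns 285–363, centred between the fingers at column 322. Its yellow end is at row 48. Descending and gripping.

{"api": "move_arm", "payload": {"series": [{"grip":1,"xyz":[0,0,25],"angular":[0,0,0]},{"grip":1,"xyz":[0,0,50],"angular":[0,0,0]},{"grip":1,"xyz":[0,0,70],"angular":[0,0,0]},{"grip":1,"xyz":[0,0,78],"angular":[0,0,0]},{"grip":1,"xyz":[0,0,78],"angular":[0,0,0]},{"grip":0.7,"xyz":[0,0,78],"angular":[0,0,0]},{"grip":0.5,"xyz":[0,0,78],"angular":[0,0,0]},{"grip":0.4,"xyz":[0,0,78],"angular":[0,0,0]},{"grip":0.4,"xyz":[0,0,78],"angular":[0,0,0]},{"grip":0.4,"xyz":[0,0,78],"angular":[0,0,0]}]}}

```text
time_s: 3.45
tcp_pos: [0.4775, 0.2546, 0.0299]
ee_rot: [[0.96, -0.281, 0.001], [-0.281, -0.96, 0.0], [0.0, -0.001, -1.0]]
wrist_force: [0.6, 0.2, 0.3]
gripper_width: 0.631
gripper_force: 0.0
```

```bash
python3 - <<'E'
from h import *
np.set_printoptions(precision=4,suppress=True)
s=r.sense();print(s['time_s'],s['tcp_pos'],s['ee_rot'],s['gripper_width']*87,s['gripper_force'],s['wrist_force'])
E
```

```text
3.45 [0.4775 0.2546 0.0299] [[ 0.9597 -0.281   0.0005]
 [-0.281  -0.9597  0.0005]
 [ 0.0003 -0.0006 -1.    ]] 54.88269747481981 0.0 [0.5956 0.2346 0.289 ]
```

{"api": "move_arm", "payload": {"series": [{"grip":0.4,"xyz":[0,0,0],"angular":[0,0,0]},{"grip":0.4,"xyz":[0,0,0],"angular":[0,0,0]},{"grip":0.4,"xyz":[0,0,0],"angular":[0,0,0]},{"grip":0.4,"xyz":[0,0,0],"angular":[0,0,0]},{"grip":0.4,"xyz":[0,0,0],"angular":[0,0,0]},{"grip":0.4,"xyz":[0,0,0],"angular":[0,0,0]}]}}

```text
time_s: 4.05
tcp_pos: [0.4775, 0.2548, 0.0296]
ee_rot: [[0.96, -0.281, 0.0], [-0.281, -0.96, 0.0], [0.0, -0.001, -1.0]]
wrist_force: [-0.6, 0.8, 0.1]
gripper_width: 0.482
gripper_force: 30.0
```

{"api": "move_arm", "payload": {"series": [{"grip":0.4,"xyz":[0,0,-10],"angular":[0,0,0]},{"grip":0.4,"xyz":[0,0,-25],"angular":[0,0,0]},{"grip":0.4,"xyz":[0,0,-45],"angular":[0,0,0]},{"grip":0.4,"xyz":[0,0,-65],"angular":[0,0,0]},{"grip":0.4,"xyz":[0,0,-85],"angular":[0,0,0]},{"grip":0.4,"xyz":[0,0,-100],"angular":[0,0,0]},{"grip":0.4,"xyz":[0,0,-105],"angular":[0,0,0]}]}}

```text
time_s: 4.75
tcp_pos: [0.4773, 0.2544, 0.136]
ee_rot: [[0.96, -0.281, 0.001], [-0.281, -0.96, 0.001], [0.001, -0.001, -1.0]]
wrist_force: [0.1, -0.1, -4.2]
gripper_width: 0.487
gripper_force: 30.0
```

{"api": "move_arm", "payload": {"series": [{"grip":0.4,"xyz":[6,30,-10],"angular":[0,0,-0.04]},{"grip":0.4,"xyz":[14,68,-25],"angular":[0,0,-0.09]},{"grip":0.4,"xyz":[22,108,-40],"angular":[0,0,-0.14]},{"grip":0.4,"xyz":[30,148,-55],"angular":[0,0,-0.19]},{"grip":0.4,"xyz":[38,188,-64],"angular":[0,0,-0.24]},{"grip":0.4,"xyz":[45,228,-64],"angular":[0,0,-0.29]},{"grip":0.4,"xyz":[53,265,-64],"angular":[0,0,-0.34]},{"grip":0.4,"xyz":[58,290,-64],"angular":[0,0,-0.37]},{"grip":0.4,"xyz":[60,299,-64],"angular":[0,0,-0.372]},{"grip":0.4,"xyz":[60,299,-64],"angular":[0,0,-0.372]}]}}

```text
time_s: 5.75
tcp_pos: [0.4499, -0.0502, 0.1978]
ee_rot: [[0.996, 0.084, -0.002], [0.084, -0.996, -0.0], [-0.002, -0.0, -1.0]]
wrist_force: [0.4, 0.6, -3.0]
gripper_width: 0.488
gripper_force: 30.0
```

```bash
python3 - <<'E'
from h import *
np.set_printoptions(precision=4,suppress=True)
s=r.sense();print(s['time_s'],s['tcp_pos'],s['ee_rot'],s['joints'],s['gripper_force'])
c=cap('wrist','w4.png')
E
```

```text
5.75 [ 0.4499 -0.0502  0.1978] [[ 0.9964  0.0842 -0.0022]
 [ 0.0842 -0.9964 -0.0001]
 [-0.0022 -0.     -1.    ]] [ 14.2826   7.9305 -26.8793  -0.0278 -55.3143  80.5651] 29.999332688748837
```

View pics/w4.png

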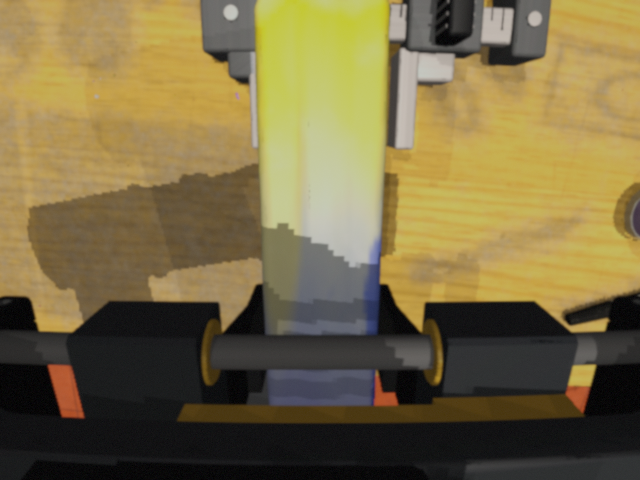

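The fixed jaw at about (255,100) is mostly hidden behind the held candle. The movable jaw is at (400,100), the fin at (455,15), and the end-block screws at (231,12) and (535,19). I'm shifting right and forward to uncover the fixed jaw.

{"api": "move_arm", "payload": {"series": [{"grip":0.4,"xyz":[15,20,0],"angular":[0,0,0]},{"grip":0.4,"xyz":[30,40,0],"angular":[0,0,0]},{"grip":0.4,"xyz":[45,60,0],"angular":[0,0,0]},{"grip":0.4,"xyz":[60,75,0],"angular":[0,0,0]},{"grip":0.4,"xyz":[60,75,0],"angular":[0,0,0]},{"grip":0.4,"xyz":[60,75,0],"angular":[0,0,0]}]}}

```text
time_s: 6.4
tcp_pos: [0.5171, -0.1178, 0.1977]
ee_rot: [[0.996, 0.088, -0.002], [0.088, -0.996, 0.0], [-0.002, -0.001, -1.0]]
wrist_force: [-0.1, -0.1, -3.6]
gripper_width: 0.487
gripper_force: 30.0
```

```bash
python3 - <<'E'
from h import *
np.set_printoptions(precision=4,suppress=True)
s=r.sense();print(s['time_s'],s['tcp_pos'],s['ee_rot'])
c=cap('wrist','w5.png'); import pickle; pickle.dump(c,open('w5.pkl','wb'))
t=cap('top'); pickle.dump(t,open('t5.pkl','wb'))
E
```

```text
6.4 [ 0.5171 -0.1178  0.1977] [[ 0.9962  0.0875 -0.002 ]
 [ 0.0875 -0.9962  0.0004]
 [-0.002  -0.0005 -1.    ]]
```

View pics/w5.png

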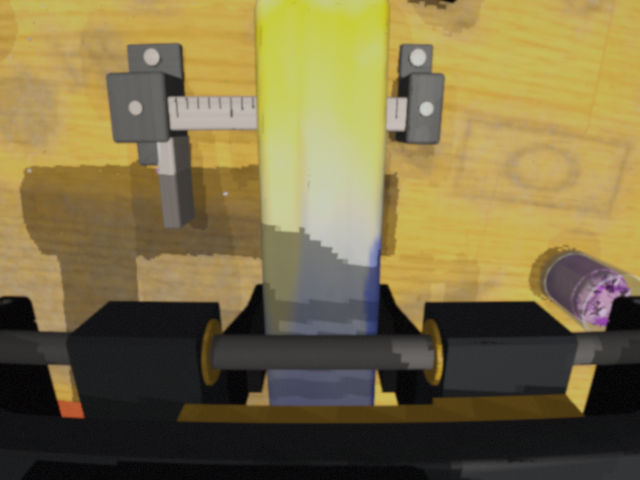

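The fixed jaw is now clear, with its tip near (175,225). The beam is at rows 96–130 and the end-block screws at (136,107) and (427,108). I'll zoom in on the jaw for its edges.

```bash
python3 - <<'E'
import cv2
i=cv2.imread('pics/w5.png')[80:240,100:270]
cv2.imwrite('pics/w5c.png',cv2.convertScaleAbs(cv2.resize(i,None,fx=3.7,fy=3.7,interpolation=cv2.INTER_CUBIC),alpha=1.4))
E
```

```text
(no output)
```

View pics/w5c.png

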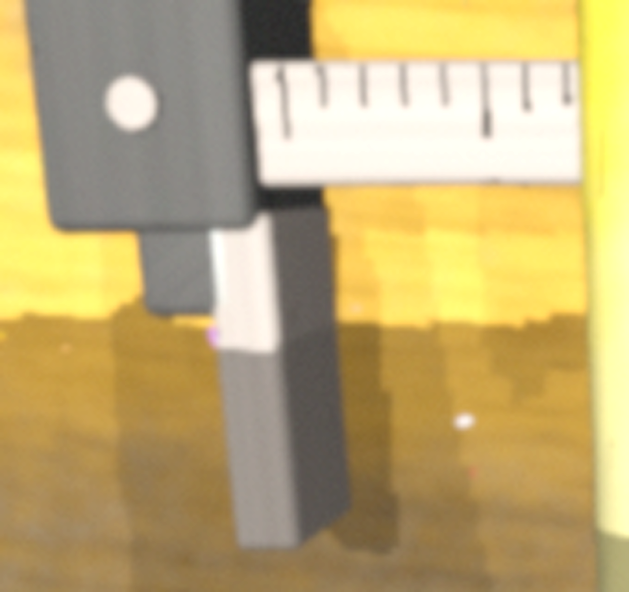

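Crop: the measuring face's top edge runs (272,215)→(299,545) and its bottom edge (331,235)→(350,503). The beam's near edge runs (262,186)→(580,183).

```bash
python3 - <<'E'
from h import *
import pickle
np.set_printoptions(precision=4,suppress=True)
c=pickle.load(open('w5.pkl','rb'))
q=lambda *p:[(x/3.7+100,y/3.7+80) for x,y in p]
ang=lambda a,b:np.degrees(np.arctan2(b[1]-a[1],b[0]-a[0]))
f=pt(c,q((299,545),(272,215),(238,547)),.044);b=pt(c,q((350,503),(331,235)),.006)
print('face top tip,root',f[:,:2],ang(f[0],f[1]),'jaw thick',np.linalg.norm(f[0]-f[2]))
print('face bottom',b[:,:2],ang(b[0],b[1]))
m=pt(c,q((262,186),(580,183)),.041);M=pt(c,q((250,60),(580,58)),.041)
print('beam near',m[:,:2],'far',M[:,:2],ang(m[1],m[0])-90,ang(M[1],M[0])-90)
s1=pt(c,[(136,107),(427,108)],.046);print('screws',s1[:,:2],ang(s1[1],s1[0])-90,np.linalg.norm(s1[0]-s1[1]))
E
```

```text
face top tip,root [[ 0.5111 -0.0076]
 [ 0.5788 -0.0028]
 [ 0.5095  0.0056]] 4.0225076036378145 jaw thick 0.013253918224377208
face bottom [[ 0.5113 -0.0065]
 [ 0.573  -0.0022]] 4.003858553567891
beam near [[ 0.5841  0.0003]
 [ 0.5896 -0.0635]] far [[ 0.6081  0.0026]
 [ 0.6132 -0.0623]] 4.9073954957878385 4.5056926253535465
screws [[ 0.599   0.024 ]
 [ 0.6156 -0.1844]] 4.558757805186957 0.20903537824520826
```

{"api": "move_arm", "payload": {"series": [{"grip":0.4,"xyz":[-12,-20,0],"angular":[0,0,0.008]},{"grip":0.4,"xyz":[-25,-40,5],"angular":[0,0,0.008]},{"grip":0.4,"xyz":[-38,-60,15],"angular":[0,0,0.008]},{"grip":0.4,"xyz":[-50,-78,30],"angular":[0,0,0.008]},{"grip":0.4,"xyz":[-50,-78,50],"angular":[0,0,0.008]},{"grip":0.4,"xyz":[-50,-78,70],"angular":[0,0,0.008]},{"grip":0.4,"xyz":[-50,-78,90],"angular":[0,0,0.008]},{"grip":0.4,"xyz":[-50,-78,100],"angular":[0,0,0.008]},{"grip":0.4,"xyz":[-50,-78,100],"angular":[0,0,0.008]},{"grip":0.4,"xyz":[-50,-78,100],"angular":[0,0,0.008]}]}}

```text
time_s: 7.5
tcp_pos: [0.4611, -0.0451, 0.0992]
ee_rot: [[0.997, 0.08, 0.001], [0.08, -0.997, -0.0], [0.001, 0.0, -1.0]]
wrist_force: [0.0, 0.3, -2.3]
gripper_width: 0.485
gripper_force: 30.0
```

```bash
python3 - <<'E'
from h import *
np.set_printoptions(precision=4,suppress=True)
s=r.sense();print(s['time_s'],s['tcp_pos'],s['ee_rot'],s['wrist_force'])
c=cap('wrist','w6.png')
E
```

```text
7.5 [ 0.4611 -0.0451  0.0992] [[ 0.9968  0.08    0.0013]
 [ 0.08   -0.9968 -0.    ]
 [ 0.0012  0.0001 -1.    ]] [ 0.045   0.2732 -2.3427]
```

View pics/w6.png

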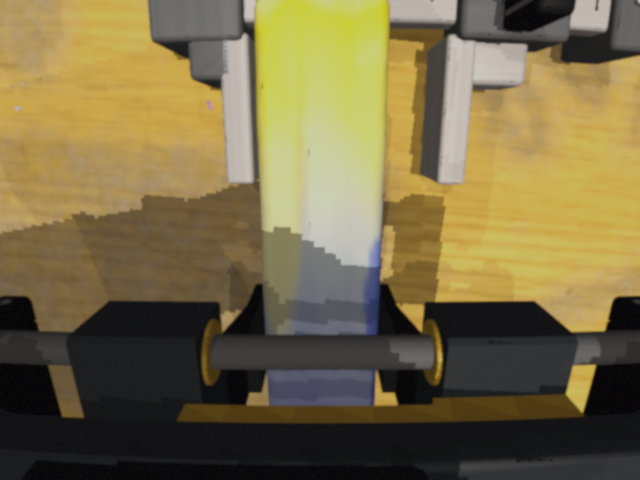

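The held candle is parallel to both jaws, with the fixed jaw at column 240 and the movable one at 450. Its yellow end is at about row 5. I'll check that end against the beam.

```bash
python3 - <<'E'
from h import *
np.set_printoptions(precision=4,suppress=True)
c=cap('wrist')
e=pt(c,[(258,8),(388,8)],.0992-.030+.043);print(e)
P=np.array([.511,-.007]);a=np.radians(4.55);R=np.array([[np.cos(a),-np.sin(a)],[np.sin(a),np.cos(a)]])
print('caliper xy',(e[:,:2]-P)@R*1e3+[-87,60])
t=pt(c,[(254,183),(438,182),(463,182)],.044);print('jaw tips cal',(t[:,:2]-P)@R*1e3+[-87,60])
E
```

```text
[[ 0.5727 -0.0173  0.1122]
 [ 0.5758 -0.0551  0.1122]]
caliper xy [[-26.2924  44.8275]
 [-26.2355   6.9568]]
jaw tips cal [[-87.1096  59.8642]
 [-86.4019 -32.0634]
 [-86.2946 -44.7917]]
```

{"api": "move_arm", "payload": {"series": [{"grip":0.4,"xyz":[0,0,20],"angular":[0,0,0]},{"grip":0.4,"xyz":[0,0,40],"angular":[0,0,0]},{"grip":0.4,"xyz":[0,0,55],"angular":[0,0,0]},{"grip":0.4,"xyz":[0,0,63],"angular":[0,0,0]},{"grip":0.4,"xyz":[0,0,67],"angular":[0,0,0]},{"grip":0.4,"xyz":[0,0,68],"angular":[0,0,0]},{"grip":0.4,"xyz":[0,0,69],"angular":[0,0,0]},{"grip":0.4,"xyz":[0,0,69],"angular":[0,0,0]}]}}

```text
time_s: 8.4
tcp_pos: [0.4611, -0.0453, 0.0301]
ee_rot: [[0.997, 0.079, 0.001], [0.079, -0.997, 0.0], [0.001, -0.0, -1.0]]
wrist_force: [-0.6, 0.3, -3.3]
gripper_width: 0.482
gripper_force: 30.0
```

{"api": "move_arm", "payload": {"series": [{"grip":0.4,"xyz":[0,-2,0.5],"angular":[0,0,0]},{"grip":0.4,"xyz":[0,-4,0.5],"angular":[0,0,0]},{"grip":0.4,"xyz":[0,-6,0.5],"angular":[0,0,0]},{"grip":0.4,"xyz":[0,-8,0.5],"angular":[0,0,0]},{"grip":0.4,"xyz":[0,-9,0.5],"angular":[0,0,0]},{"grip":0.4,"xyz":[0,-10,0.5],"angular":[0,0,0]},{"grip":0.4,"xyz":[0,-10,0.5],"angular":[0,0,0]}]}}

```text
time_s: 9.1
tcp_pos: [0.4603, -0.0354, 0.0295]
ee_rot: [[0.997, 0.079, 0.001], [0.079, -0.997, 0.0], [0.001, 0.0, -1.0]]
wrist_force: [-0.8, -3.9, 5.5]
gripper_width: 0.48
gripper_force: 30.0
```

{"api": "move_arm", "payload": {"series": [{"grip":0.4,"xyz":[0,-0.5,0],"angular":[0,0,0]},{"grip":0.4,"xyz":[0,-1,0],"angular":[0,0,0]},{"grip":0.4,"xyz":[0,-1,0],"angular":[0,0,0]}]}}

```text
time_s: 9.4
tcp_pos: [0.4603, -0.0346, 0.0295]
ee_rot: [[0.997, 0.079, 0.001], [0.079, -0.997, -0.0], [0.001, 0.0, -1.0]]
wrist_force: [0.5, -3.7, 4.9]
gripper_width: 0.486
gripper_force: 30.0
```

{"api": "move_arm", "payload": {"series": [{"grip":0.4,"xyz":[0,-0.5,0],"angular":[0,0,0]},{"grip":0.4,"xyz":[0,-1,0],"angular":[0,0,0]},{"grip":0.4,"xyz":[0,-1,0],"angular":[0,0,0]}]}}

```text
time_s: 9.7
tcp_pos: [0.4602, -0.0336, 0.0295]
ee_rot: [[0.997, 0.079, 0.001], [0.079, -0.997, -0.0], [0.001, 0.0, -1.0]]
wrist_force: [0.2, -4.4, 6.0]
gripper_width: 0.484
gripper_force: 30.0
```

{"api": "move_arm", "payload": {"series": [{"grip":0.4,"xyz":[0,-0.5,0],"angular":[0,0,0]},{"grip":0.4,"xyz":[0,-1,0],"angular":[0,0,0]},{"grip":0.4,"xyz":[0,-1,0],"angular":[0,0,0]}]}}

```text
time_s: 10.0
tcp_pos: [0.4601, -0.0326, 0.0295]
ee_rot: [[0.997, 0.079, 0.001], [0.079, -0.997, -0.0], [0.001, 0.0, -1.0]]
wrist_force: [0.4, -4.8, 6.1]
gripper_width: 0.48
gripper_force: 30.0
```

{"api": "move_arm", "payload": {"series": [{"grip":0.4,"xyz":[0,-0.5,0],"angular":[0,0,0]},{"grip":0.4,"xyz":[0,-1,0],"angular":[0,0,0]},{"grip":0.4,"xyz":[0,-1,0],"angular":[0,0,0]}]}}

```text
time_s: 10.3
tcp_pos: [0.46, -0.0323, 0.0295]
ee_rot: [[0.997, 0.078, 0.001], [0.078, -0.997, -0.001], [0.001, 0.001, -1.0]]
wrist_force: [1.3, -9.3, 5.6]
gripper_width: 0.482
gripper_force: 30.0
```

The candle is touching the fixed jaw at about 5 N above sliding friction. I'll release, then push it flush from the other side at mid-jaw.

{"api": "move_arm", "payload": {"series": [{"grip":0.52,"xyz":[0,0.5,0],"angular":[0,0,0]},{"grip":0.6,"xyz":[0,1,0],"angular":[0,0,0]},{"grip":0.8,"xyz":[0,1,0],"angular":[0,0,0]},{"grip":0.8,"xyz":[0,1,0],"angular":[0,0,0]},{"grip":0.8,"xyz":[0,1,0],"angular":[0,0,0]},{"grip":0.8,"xyz":[0,1,-15],"angular":[0,0,0]},{"grip":0.8,"xyz":[0,1,-35],"angular":[0,0,0]},{"grip":0.8,"xyz":[0,1,-55],"angular":[0,0,0]},{"grip":0.8,"xyz":[0,1,-70],"angular":[0,0,0]},{"grip":0.5,"xyz":[0,1,-70],"angular":[0,0,0]}]}}

```text
time_s: 11.3
tcp_pos: [0.461, -0.032, 0.1008]
ee_rot: [[0.997, 0.08, 0.005], [0.08, -0.997, 0.001], [0.005, -0.001, -1.0]]
wrist_force: [-0.3, 0.1, -0.6]
gripper_width: 0.769
gripper_force: 0.0
```

{"api": "move_arm", "payload": {"series": [{"grip":0.3,"xyz":[25,15,0],"angular":[0,0,0]},{"grip":0,"xyz":[50,30,0],"angular":[0,0,0]},{"grip":0,"xyz":[70,40,0],"angular":[0,0,0]},{"grip":0,"xyz":[75,43,0],"angular":[0,0,0]},{"grip":0,"xyz":[75,43,0],"angular":[0,0,0]},{"grip":0,"xyz":[75,43,0],"angular":[0,0,0]},{"grip":0,"xyz":[75,43,0],"angular":[0,0,0]},{"grip":0,"xyz":[75,43,0],"angular":[0,0,0]},{"grip":0,"xyz":[75,43,0],"angular":[0,0,0]},{"grip":0,"xyz":[75,43,0],"angular":[0,0,0]}]}}

```text
time_s: 12.3
tcp_pos: [0.5376, -0.0692, 0.0992]
ee_rot: [[0.997, 0.079, 0.0], [0.079, -0.997, 0.0], [0.0, -0.0, -1.0]]
wrist_force: [0.3, -0.4, -0.5]
gripper_width: 0.009
gripper_force: 0.0
```

```bash
python3 - <<'E'
from h import *
np.set_printoptions(precision=4,suppress=True)
s=r.sense();print(s['time_s'],s['tcp_pos'],s['ee_rot'],s['wrist_force'],s['gripper_width'])
P=np.array([.511,-.007]);a=np.radians(4.55);R=np.array([[np.cos(a),-np.sin(a)],[np.sin(a),np.cos(a)]])
print('cal',(s['tcp_pos'][:2]-P)@R*1e3+[-87,60])
c=cap('wrist','w7.png')
E
```

```text
12.3 [ 0.5376 -0.0692  0.0992] [[ 0.9968  0.0794  0.0002]
 [ 0.0794 -0.9968  0.0001]
 [ 0.0002 -0.0001 -1.    ]] [ 0.2632 -0.4463 -0.4867] 0.00867757496419385
cal [-65.4605  -4.1297]
```

View pics/w7.png

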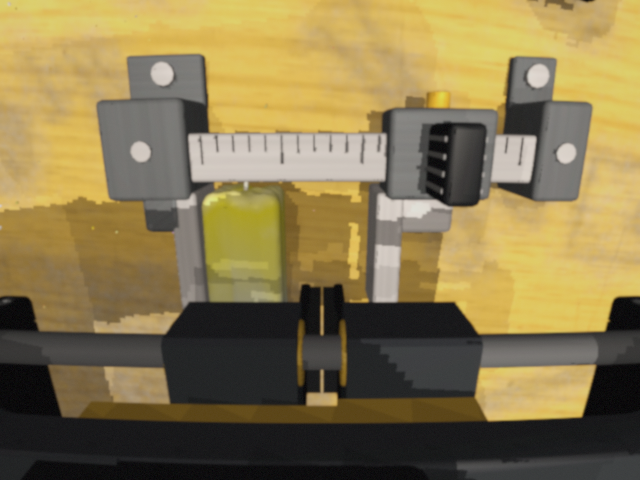

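The candle lies along the fixed jaw with its yellow end at row 190, just short of the beam and with the wick at (247,185). The fin's top face is at about columns 445–487 and rows 125–205. I'll descend in the gap and push the candle flush.

```bash
python3 - <<'E'
from h import *
np.set_printoptions(precision=4,suppress=True)
c=cap('wrist');P=np.array([.511,-.007]);a=np.radians(4.55);R=np.array([[np.cos(a),-np.sin(a)],[np.sin(a),np.cos(a)]])
cal=lambda p:(p[:,:2]-P)@R*1e3+[-87,60]
f=pt(c,[(446,125),(487,125),(483,205),(447,200),(465,163)],.082);print('fin',f[:,:2],cal(f))
print('candle end',cal(pt(c,[(205,193),(281,193),(207,290),(281,290)],.042)))
print('mov face top',cal(pt(c,[(375,215),(377,295)],.044)))
E
```

```text
fin [[ 0.6215 -0.1105]
 [ 0.623  -0.1266]
 [ 0.5916 -0.131 ]
 [ 0.5924 -0.1157]
 [ 0.6078 -0.1205]] [[ 14.9073 -51.9308]
 [ 15.1819 -68.1289]
 [-16.4447 -70.0169]
 [-14.4667 -54.8248]
 [  0.4508 -60.781 ]]
candle end [[-18.3353  55.2929]
 [-18.4664  16.5682]
 [-71.8072  58.8365]
 [-71.6447  18.1511]]
mov face top [[-29.3715 -31.1091]
 [-73.7216 -34.0216]]
```

{"api": "move_arm", "payload": {"series": [{"grip":0,"xyz":[0,0,20],"angular":[0,0,0]},{"grip":0,"xyz":[0,0,40],"angular":[0,0,0]},{"grip":0,"xyz":[0,0,55],"angular":[0,0,0]},{"grip":0,"xyz":[0,0,62],"angular":[0,0,0]},{"grip":0,"xyz":[0,0,62],"angular":[0,0,0]},{"grip":0,"xyz":[0,-2,62],"angular":[0,0,0]},{"grip":0,"xyz":[0,-4,62],"angular":[0,0,0]},{"grip":0,"xyz":[0,-5,62],"angular":[0,0,0]},{"grip":0,"xyz":[0,-5,62],"angular":[0,0,0]}]}}

```text
time_s: 13.3
tcp_pos: [0.5377, -0.0641, 0.0376]
ee_rot: [[0.997, 0.08, 0.001], [0.08, -0.997, 0.0], [0.001, -0.0, -1.0]]
wrist_force: [0.2, 0.9, 0.0]
gripper_width: 0.003
gripper_force: 0.0
```

{"api": "move_arm", "payload": {"series": [{"grip":0,"xyz":[0,-0.5,0],"angular":[0,0,0]},{"grip":0,"xyz":[0,-1,0],"angular":[0,0,0]},{"grip":0,"xyz":[0,-1.5,0],"angular":[0,0,0]},{"grip":0,"xyz":[0,-2,0],"angular":[0,0,0]},{"grip":0,"xyz":[0,-2,0],"angular":[0,0,0]}]}}

```text
time_s: 13.8
tcp_pos: [0.5372, -0.0624, 0.037]
ee_rot: [[0.997, 0.079, -0.0], [0.079, -0.997, -0.0], [-0.0, 0.0, -1.0]]
wrist_force: [0.7, 0.7, -0.4]
gripper_width: 0.008
gripper_force: 0.0
```

{"api": "move_arm", "payload": {"series": [{"grip":0,"xyz":[0,-0.5,0],"angular":[0,0,0]},{"grip":0,"xyz":[0,-1,0],"angular":[0,0,0]},{"grip":0,"xyz":[0,-1,0],"angular":[0,0,0]}]}}

```text
time_s: 14.1
tcp_pos: [0.5371, -0.0613, 0.037]
ee_rot: [[0.997, 0.079, -0.0], [0.079, -0.997, -0.0], [-0.0, 0.0, -1.0]]
wrist_force: [0.5, 0.5, -0.6]
gripper_width: 0.007
gripper_force: 0.0
```

{"api": "move_arm", "payload": {"series": [{"grip":0,"xyz":[0,-0.5,0],"angular":[0,0,0]},{"grip":0,"xyz":[0,-1,0],"angular":[0,0,0]},{"grip":0,"xyz":[0,-1,0],"angular":[0,0,0]}]}}

```text
time_s: 14.4
tcp_pos: [0.537, -0.0604, 0.037]
ee_rot: [[0.997, 0.079, -0.0], [0.079, -0.997, 0.0], [-0.0, -0.0, -1.0]]
wrist_force: [0.8, 0.3, 1.2]
gripper_width: 0.001
gripper_force: 0.0
```

{"api": "move_arm", "payload": {"series": [{"grip":0,"xyz":[0,-0.5,0],"angular":[0,0,0]},{"grip":0,"xyz":[0,-1,0],"angular":[0,0,0]},{"grip":0,"xyz":[0,-1.5,0],"angular":[0,0,0]},{"grip":0,"xyz":[0,-1.5,0],"angular":[0,0,0]}]}}

```text
time_s: 14.8
tcp_pos: [0.5369, -0.0591, 0.037]
ee_rot: [[0.997, 0.079, -0.0], [0.079, -0.997, -0.0], [-0.0, 0.0, -1.0]]
wrist_force: [0.9, -1.1, 0.3]
gripper_width: 0.003
gripper_force: 0.7
```

{"api": "move_arm", "payload": {"series": [{"grip":0,"xyz":[0,-0.5,0],"angular":[0,0,0]},{"grip":0,"xyz":[0,-1,0],"angular":[0,0,0]},{"grip":0,"xyz":[0,-1.5,0],"angular":[0,0,0]},{"grip":0,"xyz":[0,-1.5,0],"angular":[0,0,0]}]}}

```text
time_s: 15.2
tcp_pos: [0.5369, -0.0587, 0.0371]
ee_rot: [[0.997, 0.079, -0.0], [0.079, -0.997, -0.001], [-0.0, 0.001, -1.0]]
wrist_force: [0.8, -7.9, -0.4]
gripper_width: 0.001
gripper_force: 4.0
```

{"api": "move_arm", "payload": {"series": [{"grip":0,"xyz":[0,-0.5,0],"angular":[0,0,0]},{"grip":0,"xyz":[0,-1,0],"angular":[0,0,0]},{"grip":0,"xyz":[0,-1,0],"angular":[0,0,0]}]}}

```text
time_s: 15.5
tcp_pos: [0.5369, -0.0586, 0.0372]
ee_rot: [[0.997, 0.079, -0.0], [0.079, -0.997, -0.002], [-0.0, 0.002, -1.0]]
wrist_force: [2.7, -12.4, -1.0]
gripper_width: 0.003
gripper_force: 6.2
```

{"api": "move_arm", "payload": {"series": [{"grip":0,"xyz":[0,3,0],"angular":[0,0,0]},{"grip":0,"xyz":[0,8,0],"angular":[0,0,0]},{"grip":0,"xyz":[0,10,-20],"angular":[0,0,0]},{"grip":0,"xyz":[0,10,-45],"angular":[0,0,0]},{"grip":0.1,"xyz":[0,10,-70],"angular":[0,0,0]},{"grip":0.3,"xyz":[0,10,-88],"angular":[0,0,0]},{"grip":0.6,"xyz":[15,25,-93],"angular":[0,0,0]},{"grip":0.6,"xyz":[35,45,-93],"angular":[0,0,0]},{"grip":0.6,"xyz":[55,60,-93],"angular":[0,0,0]},{"grip":0.6,"xyz":[65,68,-93],"angular":[0,0,0]}]}}

```text
time_s: 16.5
tcp_pos: [0.6084, -0.1197, 0.13]
ee_rot: [[0.997, 0.079, 0.001], [0.079, -0.997, 0.0], [0.001, -0.0, -1.0]]
wrist_force: [-0.3, 0.3, 0.7]
gripper_width: 0.467
gripper_force: 0.0
```

{"api": "move_arm", "payload": {"series": [{"grip":0.6,"xyz":[0,0,0],"angular":[0,0,0]},{"grip":0.6,"xyz":[0,0,0],"angular":[0,0,0]},{"grip":0.6,"xyz":[0,0,0],"angular":[0,0,0]}]}}

```text
time_s: 16.8
tcp_pos: [0.6061, -0.1185, 0.1299]
ee_rot: [[0.997, 0.08, -0.001], [0.08, -0.997, 0.0], [-0.001, -0.0, -1.0]]
wrist_force: [0.3, -0.2, 0.0]
gripper_width: 0.594
gripper_force: 0.0
```

```bash
python3 - <<'E'
from h import *
np.set_printoptions(precision=4,suppress=True)
s=r.sense();print(s['time_s'],s['tcp_pos'],s['ee_rot'],s['wrist_force'],s['gripper_width'],s['joints'])
P=np.array([.511,-.007]);a=np.radians(4.55);R=np.array([[np.cos(a),-np.sin(a)],[np.sin(a),np.cos(a)]])
print('cal',(s['tcp_pos'][:2]-P)@R*1e3+[-87,60])
t=cap('top')
# predicted fin pos from earlier measurement vs top cam: dark blob is hidden by gripper; check via side camera
c=cap('side')
for x,y,z in [(0,-61.5,82),(0,-53.5,82),(0,-69.5,82)]:
    w=P+R@(np.array([x+87,y-60])/1e3); print(proj(c,[*w,z/1e3]))
u=proj(c,[*(P+R@(np.array([87,-121.5])/1e3)),.073])[0].astype(int)
i=c['img'][u[1]-30:u[1]+20,u[0]-30:u[0]+30].mean(2).astype(int)
print(u);print('\n'.join(' '.join('%3d'%v for v in row[::2]) for row in i[::3]))
E
```

```text
16.8 [ 0.6061 -0.1185  0.1299] [[ 0.9968  0.0795 -0.0008]
 [ 0.0795 -0.9968  0.0003]
 [-0.0008 -0.0004 -1.    ]] [ 0.3224 -0.2     0.0229] 0.594202930180551 [  3.921   27.2032  -9.4137  -0.0272 -53.4283  90.6579]
cal [ -1.0943 -58.717 ]
[[292.2024 209.006 ]]
[[291.7225 210.9802]]
[[292.6759 207.0583]]
[292 212]
201 111  43  59  39  36  37  41  33  30  33  33  32  36  35  35  35  41  40  58  43  71 200 202 201 197 200 202 199 195
201 146  30  42  39  37  35  34  35  36  41  36  33  38  39  36  41  37  42  55  40  58 205 200 200 194 189 196 194 191
202 187  31  32  32  33  27  28  32  37  33  37  34  32  40  34  37  37  36  39  36  58 203 199 194 188 198 202 204 200
189 189 190 193 199 201 202 201 199 197 196  62  36  35  38  36  38  42  45 174 193 198 204 199 190 192 200 202 202 201
166 201 197 189 181 195 203 204 202 202 207  77  38  38  36  38  53 191 197 197 195 203 201 193 192 204 201 195 194 191
 98 199 194 190 196 201 202 201 201 204 203 113  32  37  37  35  47 205 200 194 201 204 195 188 191 194 190 195 203 206
104 195 200 198 199 202 202 203 203 201 205 154  35  38  38  41  39
[... 552 characters left out ...]
 182 190 196 199 196 202 174  37  74  49  48  53  41  72  40  64  60  59 189 174 172 169 170 166 170
105 153 160 166 164 180 193 190 192 197 190 114  42  61  45  51  51  40  71  41  57  54  63 202 184 201 182 181 197 202
 84 148 165 176 191 198 191 146 230 220  78  61  44  54  44  48  55  47  58  39  56  56  56 147 161 160 165 167 174 181
163 175 194 198 198 198 132 112 111 106  71  71  73  64  62  67  59  62  61  63  61 110 113 162 216 171 163 167 175 179
188 191 194 199 199 195 127  79  78 120  75  67  77  66  70  70  63  65  61  57  65 113 119 165 219 110 174 178 176 181
191 193 197 196 194 200 196 187 192 187  75  61  61  62  62  57  59  61  63  59  92 114 112 114 118 219 217 211 214 215
```

{"api": "move_arm", "payload": {"series": [{"grip":0.6,"xyz":[1,2.5,15],"angular":[0,0,0]},{"grip":0.6,"xyz":[1,2.5,35],"angular":[0,0,0]},{"grip":0.6,"xyz":[1,2.5,46],"angular":[0,0,0]},{"grip":0.6,"xyz":[1,2.5,50],"angular":[0,0,0]},{"grip":0.6,"xyz":[1,2.5,50],"angular":[0,0,0]}]}}

```text
time_s: 17.4
tcp_pos: [0.6078, -0.1214, 0.0797]
ee_rot: [[0.997, 0.08, -0.001], [0.08, -0.997, -0.0], [-0.001, 0.0, -1.0]]
wrist_force: [0.9, -0.4, -0.3]
gripper_width: 0.598
gripper_force: 0.0
```

{"api": "move_arm", "payload": {"series": [{"grip":0.45,"xyz":[0,0,0],"angular":[0,0,0]},{"grip":0.35,"xyz":[0,0,0],"angular":[0,0,0]},{"grip":0.25,"xyz":[0,0,0],"angular":[0,0,0]},{"grip":0.22,"xyz":[0,0,0],"angular":[0,0,0]},{"grip":0.15,"xyz":[0,0,0],"angular":[0,0,0]},{"grip":0.15,"xyz":[0,0,0],"angular":[0,0,0]},{"grip":0.15,"xyz":[0,0,0],"angular":[0,0,0]},{"grip":0.15,"xyz":[0,0,0],"angular":[0,0,0]}]}}

```text
time_s: 18.2
tcp_pos: [0.6081, -0.1215, 0.0801]
ee_rot: [[0.997, 0.079, 0.0], [0.079, -0.997, -0.0], [0.0, 0.0, -1.0]]
wrist_force: [-0.4, -0.3, 0.7]
gripper_width: 0.179
gripper_force: 30.0
```

{"api": "move_arm", "payload": {"series": [{"grip":0.15,"xyz":[0,-1,0],"angular":[0,0,0]},{"grip":0.15,"xyz":[0,-3,0],"angular":[0,0,0]},{"grip":0.15,"xyz":[0,-6,0],"angular":[0,0,0]},{"grip":0.15,"xyz":[0,-9,0],"angular":[0,0,0]},{"grip":0.15,"xyz":[0,-12,0],"angular":[0,0,0]},{"grip":0.15,"xyz":[0,-15,0],"angular":[0,0,0]},{"grip":0.15,"xyz":[0,-18,0],"angular":[0,0,0]},{"grip":0.15,"xyz":[0,-20,0],"angular":[0,0,0]},{"grip":0.15,"xyz":[0,-21,0],"angular":[0,0,0]}]}}

```text
time_s: 19.1
tcp_pos: [0.6064, -0.1002, 0.0801]
ee_rot: [[0.997, 0.08, 0.0], [0.08, -0.997, -0.0], [0.0, 0.0, -1.0]]
wrist_force: [0.8, -3.9, 0.5]
gripper_width: 0.183
gripper_force: 30.0
```

{"api": "move_arm", "payload": {"series": [{"grip":0.15,"xyz":[0,-2,0],"angular":[0,0,0]},{"grip":0.15,"xyz":[0,-5,0],"angular":[0,0,0]},{"grip":0.15,"xyz":[0,-8,0],"angular":[0,0,0]},{"grip":0.15,"xyz":[0,-11,0],"angular":[0,0,0]},{"grip":0.15,"xyz":[0,-14,0],"angular":[0,0,0]},{"grip":0.15,"xyz":[0,-17,0],"angular":[0,0,0]},{"grip":0.15,"xyz":[0,-19,0],"angular":[0,0,0]},{"grip":0.15,"xyz":[0,-21,0],"angular":[0,0,0]},{"grip":0.15,"xyz":[0,-22,0],"angular":[0,0,0]},{"grip":0.15,"xyz":[0,-22,0],"angular":[0,0,0]}]}}

```text
time_s: 20.1
tcp_pos: [0.6047, -0.0783, 0.0801]
ee_rot: [[0.997, 0.079, 0.0], [0.079, -0.997, 0.0], [0.0, -0.0, -1.0]]
wrist_force: [-0.3, -2.4, 2.4]
gripper_width: 0.181
gripper_force: 30.0
```

```bash
python3 - <<'E'
from h import *
np.set_printoptions(precision=4,suppress=True)
s=r.sense();P=np.array([.511,-.007]);a=np.radians(4.55);R=np.array([[np.cos(a),-np.sin(a)],[np.sin(a),np.cos(a)]])
print('cal',(s['tcp_pos'][:2]-P)@R*1e3+[-87,60],s['wrist_force']@np.c_[np.r_[R[:,1],0]],s['wrist_force'],s['moment'])
E
```

```text
cal [  0.7289 -18.5223] [-2.3404] [-0.2838 -2.3704  2.432 ] [-0.8062  0.0544  0.0512]
```

{"api": "move_arm", "payload": {"series": [{"grip":0.15,"xyz":[0,-1,0],"angular":[0,0,0]},{"grip":0.15,"xyz":[0,-2,0],"angular":[0,0,0]},{"grip":0.15,"xyz":[0,-3,0],"angular":[0,0,0]},{"grip":0.15,"xyz":[0,-3,0],"angular":[0,0,0]}]}}

```text
time_s: 20.5
tcp_pos: [0.6044, -0.0755, 0.0801]
ee_rot: [[0.997, 0.079, 0.0], [0.079, -0.997, 0.0], [0.0, -0.0, -1.0]]
wrist_force: [-0.3, -3.8, 3.2]
gripper_width: 0.182
gripper_force: 30.0
```

{"api": "move_arm", "payload": {"series": [{"grip":0.15,"xyz":[0,-0.5,0],"angular":[0,0,0]},{"grip":0.15,"xyz":[0,-1,0],"angular":[0,0,0]},{"grip":0.15,"xyz":[0,-1,0],"angular":[0,0,0]}]}}

```text
time_s: 20.8
tcp_pos: [0.6044, -0.0746, 0.0801]
ee_rot: [[0.997, 0.079, 0.0], [0.079, -0.997, -0.0], [0.0, 0.0, -1.0]]
wrist_force: [-0.6, -3.3, 3.4]
gripper_width: 0.179
gripper_force: 30.0
```

{"api": "move_arm", "payload": {"series": [{"grip":0.15,"xyz":[0,-0.5,0],"angular":[0,0,0]},{"grip":0.15,"xyz":[0,-0.5,0],"angular":[0,0,0]}]}}

```text
time_s: 21.0
tcp_pos: [0.6043, -0.0741, 0.0801]
ee_rot: [[0.997, 0.079, 0.0], [0.079, -0.997, -0.0], [0.0, 0.0, -1.0]]
wrist_force: [0.2, -3.6, 3.7]
gripper_width: 0.18
gripper_force: 30.0
```

{"api": "move_arm", "payload": {"series": [{"grip":0.15,"xyz":[0,-0.5,0],"angular":[0,0,0]},{"grip":0.15,"xyz":[0,-0.5,0],"angular":[0,0,0]}]}}

```text
time_s: 21.2
tcp_pos: [0.6043, -0.0736, 0.0801]
ee_rot: [[0.997, 0.079, 0.0], [0.079, -0.997, 0.0], [0.0, 0.0, -1.0]]
wrist_force: [-1.1, -3.7, 3.5]
gripper_width: 0.182
gripper_force: 30.0
```

{"api": "move_arm", "payload": {"series": [{"grip":0.15,"xyz":[0,-0.5,0],"angular":[0,0,0]},{"grip":0.15,"xyz":[0,-0.5,0],"angular":[0,0,0]}]}}

```text
time_s: 21.4
tcp_pos: [0.6043, -0.0731, 0.0801]
ee_rot: [[0.997, 0.079, 0.0], [0.079, -0.997, -0.0], [0.0, 0.0, -1.0]]
wrist_force: [-0.2, -3.3, 3.9]
gripper_width: 0.183
gripper_force: 30.0
```

{"api": "move_arm", "payload": {"series": [{"grip":0.15,"xyz":[0,-0.5,0],"angular":[0,0,0]},{"grip":0.15,"xyz":[0,-0.5,0],"angular":[0,0,0]}]}}

```text
time_s: 21.6
tcp_pos: [0.6043, -0.0726, 0.0801]
ee_rot: [[0.997, 0.079, 0.0], [0.079, -0.997, -0.0], [0.0, 0.0, -1.0]]
wrist_force: [-0.6, -4.9, 4.6]
gripper_width: 0.18
gripper_force: 30.0
```

{"api": "move_arm", "payload": {"series": [{"grip":0.15,"xyz":[0,-0.4,0],"angular":[0,0,0]},{"grip":0.15,"xyz":[0,-0.4,0],"angular":[0,0,0]}]}}

```text
time_s: 21.8
tcp_pos: [0.6042, -0.0723, 0.0801]
ee_rot: [[0.997, 0.079, 0.0], [0.079, -0.997, -0.0], [0.0, 0.0, -1.0]]
wrist_force: [-1.0, -4.3, 4.8]
gripper_width: 0.18
gripper_force: 30.0
```

```bash
python3 - <<'E'
from h import *
s=r.sense();print(s['tcp_pos'],s['wrist_force'],s['moment'])
E
```

```text
[ 0.60421682 -0.07234366  0.0800735 ] [-0.98432473 -4.27062297  4.79013976] [-1.39407635  0.08007557  0.00278382]
```

{"api": "move_arm", "payload": {"series": [{"grip":0.15,"xyz":[0,-0.4,0],"angular":[0,0,0]},{"grip":0.15,"xyz":[0,-0.4,0],"angular":[0,0,0]},{"grip":0.15,"xyz":[0,-0.4,0],"angular":[0,0,0]}]}}

```text
time_s: 22.1
tcp_pos: [0.6042, -0.0722, 0.0801]
ee_rot: [[0.997, 0.079, 0.0], [0.079, -0.997, -0.0], [0.0, 0.0, -1.0]]
wrist_force: [-1.0, -5.3, 4.8]
gripper_width: 0.184
gripper_force: 30.0
```

{"api": "move_arm", "payload": {"series": [{"grip":0.15,"xyz":[0,-0.4,0],"angular":[0,0,0]},{"grip":0.15,"xyz":[0,-0.4,0],"angular":[0,0,0]},{"grip":0.15,"xyz":[0,-0.4,0],"angular":[0,0,0]}]}}

```text
time_s: 22.4
tcp_pos: [0.6042, -0.0721, 0.0801]
ee_rot: [[0.997, 0.079, 0.0], [0.079, -0.997, -0.001], [0.0, 0.001, -1.0]]
wrist_force: [1.0, -6.8, 3.4]
gripper_width: 0.179
gripper_force: 30.0
```

```bash
python3 - <<'E'
from h import *
s=r.sense();print(s['tcp_pos'],s['wrist_force'],s['moment'])
E
```

```text
[ 0.60421042 -0.07206604  0.08008117] [ 0.95253227 -6.81086907  3.43040696] [-1.97801513 -0.03183136  0.03587609]
```

The carriage has stalled with about 3 N of squeeze above its drag. I'll relax the arm slightly, open the fingers and retreat straight up.

{"api": "move_arm", "payload": {"series": [{"grip":0.15,"xyz":[0,0.4,0],"angular":[0,0,0]},{"grip":0.15,"xyz":[0,0.6,0],"angular":[0,0,0]},{"grip":0.25,"xyz":[0,0.6,0],"angular":[0,0,0]},{"grip":0.4,"xyz":[0,0.6,0],"angular":[0,0,0]},{"grip":0.55,"xyz":[0,0.6,0],"angular":[0,0,0]},{"grip":0.55,"xyz":[0,0.6,0],"angular":[0,0,0]},{"grip":0.55,"xyz":[0,0.6,-5],"angular":[0,0,0]},{"grip":0.55,"xyz":[0,0.6,-20],"angular":[0,0,0]},{"grip":0.55,"xyz":[0,0.6,-40],"angular":[0,0,0]},{"grip":0.55,"xyz":[0,0.6,-60],"angular":[0,0,0]}]}}

```text
time_s: 23.4
tcp_pos: [0.604, -0.0719, 0.1407]
ee_rot: [[0.997, 0.079, -0.0], [0.079, -0.997, 0.0], [-0.0, -0.0, -1.0]]
wrist_force: [-0.3, -0.1, -0.1]
gripper_width: 0.549
gripper_force: 0.0
```

{"api": "move_arm", "payload": {"series": [{"grip":0.55,"xyz":[-20,0,-20],"angular":[0,0,0]},{"grip":0.55,"xyz":[-50,0,-40],"angular":[0,0,0]},{"grip":0.55,"xyz":[-80,0,-60],"angular":[0,0,0]},{"grip":0.55,"xyz":[-100,0,-60],"angular":[0,0,0]},{"grip":0.55,"xyz":[-100,0,-60],"angular":[0,0,0]},{"grip":0.55,"xyz":[-100,0,-60],"angular":[0,0,0]}]}}

```text
time_s: 24.0
tcp_pos: [0.5047, -0.0799, 0.2006]
ee_rot: [[0.997, 0.079, 0.002], [0.079, -0.997, 0.0], [0.002, -0.0, -1.0]]
wrist_force: [1.3, -0.1, -0.2]
gripper_width: 0.548
gripper_force: 0.0
```

```bash
python3 - <<'E'
from h import *
np.set_printoptions(precision=4,suppress=True)
s=r.sense();print(s['time_s'],s['tcp_pos'],s['wrist_force'],s['gripper_width'])
P=np.array([.511,-.007]);a=np.radians(4.55);R=np.array([[np.cos(a),-np.sin(a)],[np.sin(a),np.cos(a)]])
c=cap('wrist','w8.png')
# gray profile across jaws/candle at several caliper x, along y, at z=.044
for x in (-82,-65,-50,-35):
    ys=np.arange(80,-10,-2.);w=np.array([np.r_[P+R@(np.array([x+87,y-60])/1e3),.043] for y in ys])
    uv=proj(c,w).round().astype(int)
    print(x,uv[0],' '.join('%d:%d/%d'%(y,*c['img'][v,u][[0,2]]) if 0<=v<480 and 0<=u<640 else '-' for y,(u,v) in zip(ys,uv)))
E
```

```text
24.0 [ 0.5047 -0.0799  0.2006] [ 1.2785 -0.1335 -0.1758] 0.5479797522649897
-82 [204 210] 80:113/50 78:112/53 76:107/58 74:102/63 72:119/106 70:122/110 68:135/121 66:134/121 64:125/112 62:117/105 60:91/80 58:123/80 56:146/91 54:153/97 52:153/100 50:153/99 48:154/98 46:150/97 44:148/117 42:149/120 40:150/122 38:149/122 36:150/122 34:149/120 32:145/116 30:143/116 28:145/115 26:146/112 24:148/109 22:148/102 20:140/97 18:96/76 16:111/99 14:133/119 12:130/117 10:128/115 8:122/110 6:128/114 4:113/102 2:83/63 0:99/49 -2:101/46 -4:100/40 -6:120/50 -8:130/55
-65 [202 188] 80:125/57 78:124/57 76:126/54 74:119/76 72:130/116 70:130/117 68:124/110 66:117/105 64:118/105 62:116/104 60:82/71 58:105/57 56:140/67 54:142/68 52:141/71 50:141/72 48:142/71 46:142/72 44:140/82 42:144/91 40:155/97 38:158/97 36:155/94 34:154/92 32:142/83 30:140/79 28:142/75 26:144/68 24:145/67 22:143/66 20:133/64 18:109/63 16:114/102 14:120/109 12:119/107 10:118/106 8:118/106 6:121/108 4:99/88 2:77/59 0:109/38 -2:121/42 -4:125/44 -6:149/52 -8:149/52
-50 [200 169] 80:199/72 78:197/71 76:196/70 74:193/101 72:194/177 70:191/175
[... 185 characters left out ...]
02/110 32:192/100 30:187/93 28:193/88 26:193/85 24:194/88 22:195/96 20:195/87 18:142/74 16:157/139 14:190/174 12:195/178 10:195/179 8:198/181 6:198/181 4:164/149 2:131/69 0:194/72 -2:198/73 -4:199/75 -6:204/84 -8:204/86
-35 [199 149] 80:102/99 78:102/98 76:102/98 74:105/100 72:154/146 70:185/172 68:187/172 66:187/171 64:193/176 62:191/175 60:130/117 58:151/56 56:199/53 54:203/81 52:202/88 50:202/92 48:201/89 46:203/81 44:202/79 42:202/85 40:203/87 38:203/84 36:203/78 34:202/86 32:202/87 30:202/85 28:202/79 26:202/76 24:202/78 22:203/103 20:197/79 18:160/64 16:178/161 14:191/174 12:195/179 10:196/179 8:201/185 6:202/187 4:165/150 2:194/177 0:195/178 -2:195/179 -4:196/180 -6:197/181 -8:197/181
```

```bash
python3 -c "
from station import r
print(r.finish_job())"
```

```text
the job is handed in; nothing more can be done
None
```

The candle lies flat against the fixed jaw, overlapping nearly all of the jaw depth. The carriage is closed on it with about 3 N of squeeze and the movable jaw looks square in the last image. The gripper is open and clear of everything, and the job was handed in at about 24 s.

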